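# Hold the end plate on the test-tube rack for screwing

## Task

Take from the grey stand the end plate that has one centred tab (like the one already fitted at the far end of the rack in the jig), stand it on the jig's bed, square and flush with the rack's free end, and press it against that end until the slide's pointer stands between the two marks, without ramming the slide into its end stop. Hold it there steadily with the gripper for at least three seconds so that a colleague can put in the screws: the program finishes while still holding and pressing. Leave the other plates and the things around where they are.

Things in the scene. Friction and masses are not known exactly. Their poses are not given: they have to be found in the camera images.
- plate: Wanted rack end plate: blue plastic (as all the plates), 10 mm thick (its x), 64 mm wide (its y), 60 to 120 g. Full width up to 58 mm, then one centred tab 36 mm wide up to 105 mm: pinch the tab across its thickness from above. Two small dark screw holes; both faces alike. Origin: centre of its underside, z up. Starts upright in a slot of the stand.
- stand: Grey fixed stand, 210 x 90 mm; origin: centre of its underside. Three slots in a row along its x, 78 mm apart, the middle one at the origin; slot floors 6 mm above the bench, slot walls up to 22 mm; play 1.5 mm each side in thickness, 3 mm in width. Plates stand with their x along the row; pull straight up. Which plate is in which slot varies.
- jig: Fixed aluminium jig: bed from x -75 to +195 mm, 110 mm wide, top 12 mm above the bench. +x: pushing direction, from the bed's open end to the rack and back stop; z up. Origin: on the bench under the middle of the rack's free end face when nothing pushes. On the -y side of the bed two dark marks, 14 mm tall, 12 mm between their inner edges.
- rack: Blue plastic rack on the jig's sprung slide, 108 mm long, 64 mm wide, top 58 mm above the bed, dark tube holes on top. Its free end face (x = 0, two brass inserts) looks to the jig's -x; the far end has its tabbed plate fitted, 105 mm tall. Moves only along the jig's x. Origin: as the jig's when nothing pushes, on bench level; axes as the jig's.
- rack_face (a point): Middle of the lower edge of the rack's free end face, at the level of the bed's top (12 mm above the bench). The plate's face goes flat against this end face, its underside at this level.
- slide (a joint): How far the sprung slide with the rack is pushed along the jig's +x, m: 0 at rest, end stop at 0.034. Spring: 0.6 N per mm (6 N at 0.010, 13 N at 0.022). The slide's dark pointer, on the jig's -y side, reaches the first mark at 0.010 and the second at 0.022.
- plate_low: Another end plate in the stand, same 10 x 64 mm, but cut off straight at 58 mm with no tab. Not wanted.
- plate_horned: Another end plate in the stand, 105 mm tall, but with two 14 mm wide horns at its upper corners instead of one centre tab. Not wanted.
- screwdriver: Black-handled screwdriver lying between the stand and the jig; bystander.
- screw_cup: Small steel bowl, 64 mm across, 35 mm tall; bystander.
- reagent_bottle: White reagent bottle, 64 mm across, 130 mm tall; bystander.
- jar: Amber glass jar with black lid, 60 mm across, 75 mm tall; bystander.
- tip_box: Pipette tip box, 80 x 120 x 55 mm; bystander.
- beaker: Clear plastic beaker, 68 mm across, 85 mm tall; bystander.
- parts_tray: Grey three-part tray, 100 x 160 x 30 mm; bystander.
Not all that is in view belongs to the job. Leave any green look-alike of the plate alone.

How it is judged (in metres and radians):
On the way, in this order (a step that is already met when the one before it is completed fails the run):
1. the tabbed end plate is lifted clear of the stand (height (world z) of plate above 0.03 m and contact force between plate and stand below 0.1 N and contact force between the fingers and plate above 1 N), for 0.2 s.
2. the plate is pressed square and flush on the rack's end with the pointer between the marks, for 2 s (value of joint slide between 0.0085 and 0.0235 m and contact force between plate and rack between 4.5 and 15 N and y of plate in the frame of jig between -0.005 and 0.005 m and z of plate in the frame of jig below 0.018 m and angle between plate's own z axis and vertical below 0.1 rad and angle between the x axis of plate and the x axis of jig, either way round below 0.1 rad and contact force between the fingers and plate above 1 N and contact force between each of the arm, the fingers and rack below 1 N), for 2 s.
At the end, for the whole second after the job is handed in: Gripper still holds the tabbed plate at rest on the rack's free end: slide in by 8.5 to 23.5 mm, plate presses the rack with 4.5 to 15 N, robot not touching the rack; plate within 5 mm of the rack's middle, underside at most 6 mm above the bed, upright and square within 0.1 rad (all of step 2 and linear speed of plate below 0.02 m/s); the arm keeps its last pose, push and grip.
It fails at once if the slide is rammed into its end stop (value of joint slide above 0.0325 m).
It fails at once if another end plate or a thing around is moved by more than 30 mm (distance of any of plate_low, plate_horned, screwdriver, screw_cup, reagent_bottle, jar, tip_box, beaker, parts_tray from where it was at the start of the episode above 0.03 m).
It also fails if it takes over 43 s, if anything falls off the work surface, if the arm or the gripper's body presses on something with over 40 N, if the wrist force passes 120 N, or if a joint passes its speed limit or range.

## Robot

A 7-joint arm with a two-finger parallel gripper is mounted at the origin on the work surface. World frame = base frame: x ahead of the robot, y to its left, z up, the work surface at z = 0. Lengths are in m, angles in degrees, forces in N, time in s.
With the tool pointing down it reaches from about 0.425 to 0.875 m from the base axis. Payload 4.7 kg.
Tool frame: the origin (TCP) lies where the fingers leave the gripper's body, on its centre line; the fingertips stand 70 mm ahead of it and the grasp point (between the pads) lies 51 mm ahead of it (env.tip_reach is the distance from the TCP to the fingertips, in m); z points along the fingers, x is the direction in which the jaws open and shut, and the axes are right-handed (so a half turn about z gives the same grasp; the last joint's range is limited). The gripper opens to 87 mm and grips with 3 to 60 N. Pads are 19 mm wide; open, the fingers measure 117 mm over their backs; the gripper's body (75 mm by 190 mm) begins 51 mm behind the grasp point.
Start: joints at [76.553, 18.392, -4.016, 83.108, 1.295, 78.541, -3.26], TCP at [0.16, -0.63, 0.292] pointing down, gripper open.
Joint ranges: [-163.93, 163.93], [-17.29, 119.83], [-79.2, 71.16], [3.27, 140.29], [-89.18, 269.18], [5.43, 117.66], [-154.24, 154.24]. Speed limits (degrees/s): [147.25, 147.25, 180, 180, 180, 180, 180].

## Interface

Orientations are given as [roll, pitch, yaw] about the fixed x, y, z axes, in that order (R = Rz(yaw) Ry(pitch) Rx(roll)).
In Python, from cell import env, optics, order gives the robot as it stands.
- The arm moves only by the shell command python3 -m creep 'ROWS' [FORCE]. ROWS is JSON, a list of rows, each a list of 7 numbers: the shift along the tool's x, y, z in cm, then the turn, a rotation vector about the tool's x, y, z in rad, then the opening, from 0 (shut) to 1 (fully open). A call has 1 to 20 rows; each row shifts and turns the pose as measured when the row begins, along the tool's axes as they then stand; what a row does not reach is not made up. A row lasts 1/10 s, in which the tool goes at most 50 mm and 8.59 degrees, less where a joint would pass 70% of its speed; a pose out of reach is approached as far as the arm can. A call with a gripper value outside its range is refused whole. The fingers move at their own pace and stop on an object; FORCE is the grip in N (left out, the last holds). Time passes only in rows, so rows that do not move let the fingers close. It gives the time, the measured TCP pose, the force and the opening at its end, in the units of the state.
- env.get_obs(): the state, without advancing time (a new reading comes with each control period).
- optics.read_camera(name): name is "side" or "top"; returns a dict with "frame" (480x640x3 uint8, blue, green, red), "z_map" (480x640 float32, m along the optical axis (not along the pixel's ray), 0 where there is no reading), "fx", "fy", "cx", "cy" (pixels), "R" (3x3) and "t" (3): a world point X has camera coordinates R X + t. Camera axes: x right, y down, z forward; pixel columns grow to the right and rows downward; lengths in m; the calibration is good to about 2 mm. A picture is of the moment at which its call begins.
- order.sign_off(): hands the job in, once; it reports no verdict.
The state is a dict: "time_s": time; "qpos": joint angles; "joint_velocities": joint speeds; "effort": joint torques, N m; "tool_pos": TCP position; "tool_rot": TCP orientation; "force": force on the tool from outside, world axes, zero at the start; "wrist_torque": the same for the moment, N m; "grip_width": finger opening in m.
Only numpy, scipy, OpenCV 4.12 (cv2) and the standard library are available. Lean on these libraries where they do the work, as an engineer would, in place of code of your own. Each camera call takes 0.05 s, during which the arm holds its last target. There are 200 camera calls.

## Working session

There is one attempt and no reset: what is moved stays moved. The work goes in short steps, Python scripts to look and compute and a shell command to move; the robot and the scene stay as the last step left them, time stands still between calls to the robot, and variables do not carry over. Pictures are saved under pics/ and viewed, on a budget of 10 in all, crops included, one or two more only if the job needs it, and the job is handed in when it is done.

```bash
mkdir -p pics; ls
cat > h.py <<'E'
import numpy as np, cv2
from cell import env, optics, order
def pts(c):
    z=c["z_map"]; v,u=np.mgrid[0:480,0:640]
    P=np.stack([(u-c["cx"])/c["fx"]*z,(v-c["cy"])/c["fy"]*z,z],-1)
    W=(P-c["t"])@c["R"]; W[z==0]=np.nan
    return W
E
python3 - <<'E'
from h import *
for n in("side","top"):
    c=optics.read_camera(n); cv2.imwrite(f"pics/{n}0.png",c["frame"]); np.savez(f"{n}0.npz",**c)
    print(n,c["fx"],c["R"].round(3).tolist(),(-c["R"].T@c["t"]).round(3))
o=env.get_obs();print(o)
E
```

```text
pics
side 459.55567468180874 [[-0.951, -0.31, 0.015], [-0.162, 0.454, -0.876], [0.265, -0.835, -0.482]] [0.404 0.483 0.433]
top 576.090683052882 [[-0.022, -1.0, -0.018], [-0.982, 0.025, -0.187], [0.187, 0.014, -0.982]] [ 0.395 -0.188  1.201]
{'time_s': 0.1, 'qpos': array([76.55128003, 18.43229222, -4.01586739, 83.16761576,  1.29654994,
       78.54001568, -3.26180237]), 'joint_velocities': array([-0.03197906, -0.12613283,  0.16247782, -0.04254495,  0.08221519,
       -0.00777021,  0.11766695]), 'effort': array([ 1.07711439e-04, -4.92570734e+01, -4.05652067e-01, -3.13398850e+01,
       -6.42076973e-02,  3.94850748e-02,  2.95942129e-05]), 'tool_pos': array([ 0.15993527, -0.62963383,  0.291302  ]), 'tool_rot': array([ 1.79993153e+02,  9.46057208e-02, -7.57428722e+01]), 'force': array([ 0.12135695,  0.91081518, -0.07627286]), 'wrist_torque': array([0.01358876, 0.00034408, 0.02800808]), 'grip_width': 0.08685756208685863}
```

View pics/top0.png

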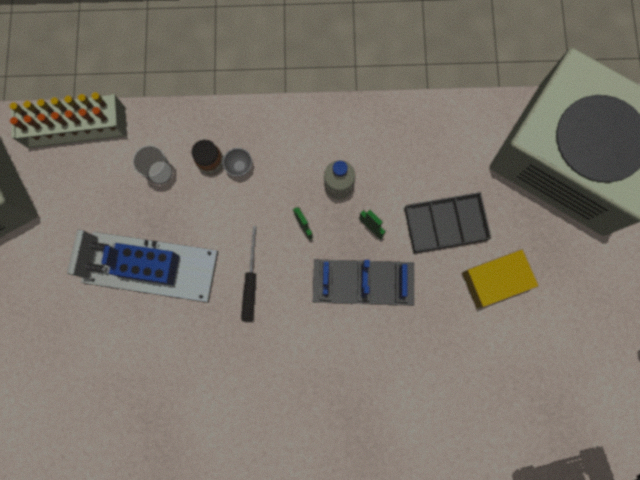

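View pics/side0.png

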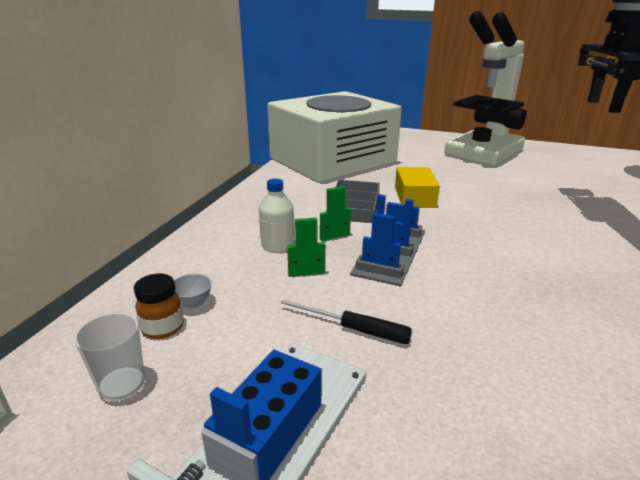

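The top view shows the stand with blue plates at about (326,279), (366,280) and (404,282). The jig is on the left, with the rack at (145,264), its free end facing right and the marks at (150,243). In the side view the tabbed plate is the nearest one, around (383,240), so it is the left one in the top view. I'll check this with heights.

Run:
```python
from h import *
c=dict(np.load("top0.npz")); W=pts(c); hsv=cv2.cvtColor(c["frame"],cv2.COLOR_BGR2HSV)
m=cv2.inRange(hsv,(105,120,40),(130,255,255))
n,l,st,ce=cv2.connectedComponentsWithStats(m)
def rect(P,name):
    P=P[np.isfinite(P).all(1)]
    r=cv2.minAreaRect((P[:,:2]*1000).astype(np.float32)); print(name,len(P),"z",np.percentile(P[:,2],[5,50,95]).round(4),"c",np.round(r[0],1),"size",np.round(r[1],1),"ang",round(r[2],2))
for i in range(1,n):
    if st[i,4]<40: continue
    P=W[l==i]; print(i,ce[i].round(0)); rect(P,"all")
    for lo,hi in((.04,.066),(.066,.08),(.08,.13)):
        Q=P[(P[:,2]>lo)&(P[:,2]<hi)]
        if len(Q)>8: rect(Q,f"  {lo}-{hi}")
# jig bed, stand
z=W[...,2]; v,u=np.mgrid[0:480,0:640]
b=(z>.008)&(z<.017)&(u>60)&(u<225)&(v>225)&(v<305); rect(W[b],"bed")
s=(z>.014)&(z<.03)&(u>305)&(u<422)&(v>250)&(v<312); rect(W[s],"stand")
# whole jig side rows: rack top
s=(z>.06)&(z<.08)&(u>60)&(u<200)&(v>225)&(v<300); rect(W[s],"racktop")
# ray/plane version of bed from colour: bright low-sat
cs=dict(np.load("side0.npz")); Ws=pts(cs); h2=cv2.cvtColor(cs["frame"],cv2.COLOR_BGR2HSV)
m=cv2.inRange(h2,(105,120,40),(130,255,255))>0; m[:185]=0
n,l,st,ce=cv2.connectedComponentsWithStats(m.astype(np.uint8))
for i in range(1,n):
    if st[i,4]>60:
        print("side",i,ce[i].round()); P=Ws[l==i]
        for lo,hi in((.0,.066),(.066,.08),(.08,.13)):
            Q=P[(P[:,2]>lo)&(P[:,2]<hi)]
            if len(Q)>8: rect(Q,f"  {lo}-{hi}")
```

```text
1 [340. 168.]
all 151 z [0.128  0.1312 0.1347] c [ 730.8 -217.8] size [26.  26.6] ang 62.51
  0.08-0.13 47 z [0.1265 0.1289 0.1299] c [ 731.4 -218.4] size [27.8 20.9] ang 23.9
2 [142. 263.]
all 1408 z [0.0672 0.0709 0.0745] c [563.8 181. ] size [118.  63.] ang 80.35
  0.04-0.066 23 z [0.0525 0.0631 0.0658] c [560.9 177.9] size [105.   58.3] ang 80.27
  0.066-0.08 1381 z [0.0677 0.0709 0.0745] c [563.9 180.9] size [118.1  62.9] ang 80.22
3 [106. 254.]
all 91 z [0.1146 0.1183 0.1221] c [583.8 241.3] size [55.5 26. ] ang 34.37
  0.08-0.13 88 z [0.1153 0.1184 0.1221] c [574.3 234.1] size [11.6 33.6] ang 80.35
5 [325. 273.]
all 112 z [0.0623 0.1112 0.115 ] c [ 532.9 -185.3] size [10.5 49.2] ang 88.56
  0.04-0.066 11 z [0.0623 0.0641 0.0653] c [ 554.3 -187.1] size [8.  6.3] ang 86.63
  0.08-0.13 90 z [0.1081 0.112  0.1151] c [ 525.9 -185.6] size [ 8.6 35.2] ang 83.55
6 [404. 280.]
all 168 z [0.0561 0.0641 0.068 ] c [ 517.8 -340.5] size [ 8.1 63.3] ang 87.08
  0.04-0.066 126 z [0.0561 0.0633 0.0655] c [ 517.8 -340.5] size [ 8.1 63.3] ang 87.08
  0.066-0.08 40 z [0.0662 0.0668 0.0692] c [ 52
[... 595 characters left out ...]
216.1] size [189.9  89.4] ang 76.01
side 1 [274. 188.]
  0.08-0.13 91 z [0.1171 0.1229 0.1282] c [ 725.6 -206.1] size [23.8  9.5] ang 13.78
side 2 [389. 232.]
  0.0-0.066 1572 z [0.0247 0.0469 0.0649] c [ 529.9 -331.9] size [ 91.2 318.7] ang 7.99
  0.066-0.08 250 z [0.0663 0.0728 0.0793] c [ 519.4 -258.9] size [164.2  64. ] ang 87.43
  0.08-0.13 729 z [0.0822 0.0983 0.1125] c [ 520.1 -221.6] size [89.5 64.3] ang 88.72
side 3 [268. 411.]
  0.0-0.066 2117 z [0.0199 0.0431 0.0639] c [533.3 193.6] size [118.6  32.1] ang 64.46
  0.066-0.08 4020 z [0.0688 0.071  0.073 ] c [562.  183.7] size [118.6  64.6] ang 80.19
  0.08-0.13 1402 z [0.0827 0.1054 0.1184] c [571.3 236.6] size [11.7 36.9] ang 80.57
```

Heights confirm it: the tabbed plate is the left one (tab centre about (0.525, -0.185), row yaw about 87°). The rack measures 118 x 63 mm at yaw 80.3°, as it should, with its free end near (0.553, 0.124). Next I go above the plate.

```bash
cat > go.py <<'E'
import sys
from h import *
from scipy.spatial.transform import Rotation as Ro
def rem(p,yaw):
    o=env.get_obs(); R=Ro.from_euler("xyz",o["tool_rot"],degrees=True)
    d=R.inv().apply(np.array(p)-o["tool_pos"])*100
    t=(R.inv()*Ro.from_euler("xyz",[180,0,yaw],degrees=True)).as_rotvec()
    print("t",round(o["time_s"],2),"pos",o["tool_pos"].round(4),"rot",o["tool_rot"].round(2),"F",o["force"].round(2),"w",round(o["grip_width"],4))
    print("shift cm",d.round(2),"turn",t.round(3))
if __name__=="__main__":
    a=[float(x) for x in sys.argv[1:]]; rem(a[:3],a[3])
E
python3 -m creep '[[-1.9,-2.6,0,0,0,0,1],[-1.9,-2.6,0,0,0,0,1],[-1.9,-2.6,0,0,0,0,1],[-1.9,-2.6,0,0,0,0,1],[-1.9,-2.6,0,0,0,0,1],[-1.9,-2.6,0,0,0,0,1],[-1.9,-2.6,0,0,0,0,1],[-1.9,-2.6,0,0,0,0,1],[-1.9,-2.6,0,0,0,0,1],[-1.9,-2.6,0,0,0,0,1],[-1.9,-2.6,0,0,0,0,1],[-1.9,-2.6,0,0,0,0,1],[-1.9,-2.6,0,0,0,0,1],[-1.9,-2.6,0,0,0,0,1],[-1.9,-2.6,0,0,0,0,1],[-1.9,-2.6,0,0,0,0,1],[0,0,0,0,0,0.1,1],[0,0,0,0,0,0.1,1],[0,0,0,0,0,0.1,1]]'
python3 go.py .525 -.185 .22 -92.8
```

```text
time_s: 2.0
tool_pos: [0.4974, -0.2127, 0.2817]
tool_rot: [179.3, 0.7, -93.6]
force: [0.1, 1.0, 0.6]
grip_width: 0.087
t 2.0 pos [ 0.4974 -0.2127  0.2817] rot [179.26   0.72 -93.56] F [0.13 1.01 0.56] w 0.087
shift cm [-2.85 -2.66  6.18] turn [ 0.013  0.013 -0.013]
```

```bash
python3 -m creep '[[-0.8,-0.8,1.5,0.013,0.013,-0.01,1],[-0.8,-0.8,1.5,0,0,0,1],[-0.8,-0.8,1.5,0,0,0,1],[-0.4,-0.4,1.5,0,0,0,1],[0,0,0,0,0,0,0.6],[0,0,0,0,0,0,0.6]]' 
python3 go.py .525 -.185 .142 -92.8
python3 - <<'E'
from h import *
a=[]
for n in("side","top"):
    c=optics.read_camera(n); a.append(c["frame"]); np.savez(f"{n}1.npz",**c)
s=cv2.resize(a[0][150:300,300:480],None,fx=3,fy=3); t=cv2.resize(a[1][200:350,270:450],None,fx=3,fy=3)
cv2.imwrite("pics/p1.png",np.vstack([s,t])[:,:][::1] if 0 else cv2.resize(np.hstack([s,t]),(800,334)))
E
```

```text
time_s: 2.6
tool_pos: [0.527, -0.1851, 0.2171]
tool_rot: [179.9, -0.0, -93.1]
force: [-0.1, -0.5, -0.4]
grip_width: 0.078
t 2.6 pos [ 0.527  -0.1851  0.2171] rot [ 1.7985e+02 -1.0000e-02 -9.3110e+01] F [-0.08 -0.53 -0.39] w 0.078
shift cm [0.   0.18 7.52] turn [ 0.003 -0.    -0.005]
```

View pics/p1.png

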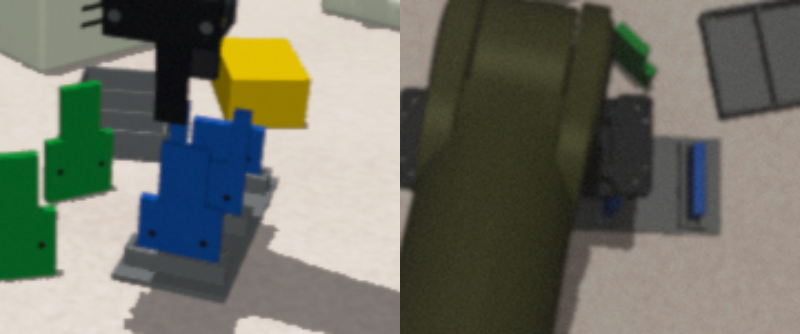

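The side crop shows the near finger at (170,100), in line with the tab of the wanted plate at (185,155). The neighbouring plates are clear of the fingers. I go down and grip.

```bash
python3 -m creep '[[0,0.1,1.5,0,0,0,0.6],[0,0.1,1.5,0,0,0,0.6],[0,0,1.5,0,0,0,0.6],[0,0,1.5,0,0,0,0.6],[0,0,1.2,0,0,0,0.6],[0,0,0.3,0,0,0,0.6],[0,0,0,0,0,0,0]]' 15
python3 go.py .525 -.185 .142 -92.8
python3 -m creep '[[0,0,0,0,0,0,0],[0,0,0,0,0,0,0],[0,0,0,0,0,0,0],[0,0,0,0,0,0,0],[0,0,0,0,0,0,0],[0,0,0,0,0,0,0],[0,0,0,0,0,0,0]]' 15
python3 go.py .525 -.185 .142 -92.8
```

```text
time_s: 3.4
tool_pos: [0.5241, -0.1889, 0.1393]
tool_rot: [-179.9, -0.2, -93.4]
force: [-0.5, 0.5, 0.4]
grip_width: 0.0493
t 3.4 pos [ 0.5241 -0.1889  0.1393] rot [-179.91   -0.23  -93.43] F [-0.47  0.53  0.41] w 0.0493
shift cm [-0.39 -0.06 -0.27] turn [-0.002 -0.004 -0.011]
time_s: 4.1
tool_pos: [0.5259, -0.1853, 0.1412]
tool_rot: [-179.7, 0.0, -93.3]
force: [-1.0, -0.7, -0.5]
grip_width: 0.0096
t 4.1 pos [ 0.5259 -0.1853  0.1412] rot [-1.7972e+02  1.0000e-02 -9.3320e+01] F [-0.98 -0.68 -0.46] w 0.0096
shift cm [-0.02  0.09 -0.08] turn [-0.005  0.    -0.009]
```

Gripped at 9.6 mm opening. I tighten the grip and lift straight up.

```bash
python3 -m creep '[[0,0,0,0,0,0,0],[0,0,0,0,0,0,0],[0,0,-0.5,0,0,0,0],[0,0,-1,0,0,0,0],[0,0,-1.5,0,0,0,0],[0,0,-1.5,0,0,0,0],[0,0,-1.5,0,0,0,0],[0,0,-1.5,0,0,0,0],[0,0,-1.5,0,0,0,0],[0,0,-1.5,0,0,0,0],[0,0,0,0,0,0,0],[0,0,0,0,0,0,0],[0,0,0,0,0,0,0]]' 60
python3 go.py .536 .06 .24 -99.7
python3 - <<'E'
from h import *
c=optics.read_camera("side"); np.savez("side2.npz",**c)
cv2.imwrite("pics/p2.png",cv2.resize(c["frame"][80:320,280:520],None,fx=2,fy=2))
W=pts(c); hsv=cv2.cvtColor(c["frame"],cv2.COLOR_BGR2HSV); m=cv2.inRange(hsv,(105,120,40),(130,255,255))>0; m[:,:340]=0;m[:,460:]=0
P=W[m]; P=P[np.abs(P[:,1]+.18)<.025]
for i in range(3): print(np.percentile(P[:,i],[1,50,99]).round(4))
E
```

```text
time_s: 5.4
tool_pos: [0.5259, -0.1892, 0.2612]
tool_rot: [-179.2, -0.5, -93.5]
force: [-0.6, -0.3, -0.7]
grip_width: 0.0094
t 5.4 pos [ 0.5259 -0.1892  0.2612] rot [-179.22   -0.49  -93.5 ] F [-0.56 -0.3  -0.67] w 0.0094
shift cm [-24.95   0.53   1.9 ] turn [-0.014 -0.008  0.108]
[0.4858 0.5194 0.5565]
[-0.2001 -0.1861 -0.1735]
[0.1285 0.1668 0.3895]
```

View pics/p2.png

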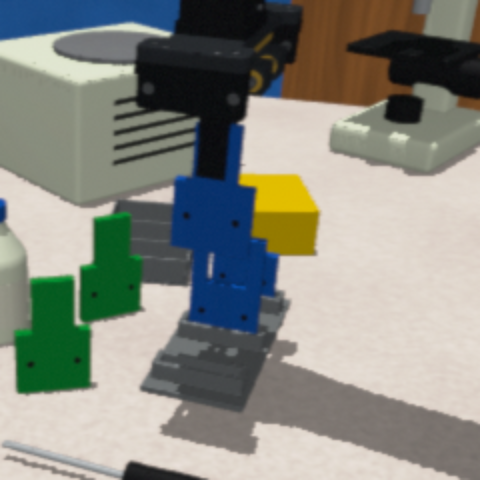

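The plate hangs upright in the gripper, with its shoulders at about (215,210) in the crop. The horned and low plates are still in their slots. Now I carry it to a point before the rack's free end.

```bash
python3 -m creep '[[-1,0,0,-0.014,-0.008,0,0],[-2,0,0,0,0,0,0],[-2,0,0,0,0,0,0],[-2,0,0,0,0,0,0],[-2,0,0,0,0,0,0],[-2,0,0,0,0,0,0],[-2,0,0,0,0,0,0],[-2,0,0,0,0,0,0],[-2,0,0,0,0,0,0],[-2,0,0,0,0,0,0],[-2,0,0,0,0,0,0],[-2,0,0,0,0,0,0],[-1,0,0,0,0,0.05,0],[0,0,0,0,0,0.05,0],[0,0,0,0,0,0,0],[0,0,0,0,0,0,0]]'
python3 go.py .543 .065 .2 -99.7
```

```text
time_s: 7.05
tool_pos: [0.5331, 0.0732, 0.2501]
tool_rot: [178.0, 0.5, -98.8]
force: [0.3, 0.6, -0.9]
grip_width: 0.0096
t 7.05 pos [0.5331 0.0732 0.2501] rot [178.01   0.47 -98.83] F [ 0.3   0.59 -0.9 ] w 0.0096
shift cm [ 0.7  -1.28  4.96] turn [0.035 0.008 0.015]
```

```bash
python3 -m creep '[[0.3,-0.4,1,0.018,0.004,0.008,0],[0.3,-0.4,1,0.017,0.004,0.007,0],[0.1,-0.4,1.5,0,0,0,0],[0,0,1.5,0,0,0,0],[0,0,1.5,0,0,0,0],[0,0,0.5,0,0,0,0],[0,0,0,0,0,0,0],[0,0,0,0,0,0,0]]'
python3 go.py .543 .065 .18 -99.7
python3 - <<'E'
from h import *
c=optics.read_camera("side"); np.savez("side3.npz",**c); ct=optics.read_camera("top"); np.savez("top3.npz",**ct)
cv2.imwrite("pics/p3.png",np.hstack([cv2.resize(c["frame"][200:480,150:430],(400,400)),cv2.resize(ct["frame"][200:340,60:200],(400,400))]))
W=pts(c); hsv=cv2.cvtColor(c["frame"],cv2.COLOR_BGR2HSV); m=cv2.inRange(hsv,(105,120,40),(130,255,255))>0
P=W[m]; P=P[np.isfinite(P).all(1)]
a=np.radians(80.3); e=np.array([np.cos(a),np.sin(a)]); O=np.array([.5531,.1241])
J=np.c_[(P[:,:2]-O)@e,(P[:,:2]-O)@[-e[1],e[0]],P[:,2]]
pl=J[(J[:,0]<-.03)&(J[:,0]>-.1)]; rk=J[(J[:,0]>-.01)&(J[:,2]<.08)]
top=rk[rk[:,2]>.066]
for n,q in(("plate",pl),("plate low",pl[pl[:,2]<np.nanmin(pl[:,2])+.05]),("rack",rk),("racktop",top)):
    print(n,len(q),*[np.percentile(q[:,i],[1,50,99]).round(4) for i in range(3)])
print(cv2.minAreaRect((pl[:,:2]*1e3).astype(np.float32)),cv2.minAreaRect((top[:,:2]*1e3).astype(np.float32)))
E
```

```text
time_s: 7.85
tool_pos: [0.5425, 0.0638, 0.1733]
tool_rot: [179.7, -0.0, -99.6]
force: [0.3, 0.1, 0.2]
grip_width: 0.0093
t 7.85 pos [0.5425 0.0638 0.1733] rot [179.72  -0.   -99.56] F [0.25 0.11 0.19] w 0.0093
shift cm [-0.13 -0.02 -0.67] turn [ 0.005 -0.     0.002]
plate 2328 [-0.073  -0.0579 -0.0513] [-0.0269  0.0123  0.0354] [0.0413 0.0797 0.3817]
plate low 1484 [-0.0634 -0.0578 -0.0563] [-0.0264  0.0067  0.0355] [0.0408 0.0659 0.089 ]
rack 6107 [0.0039 0.0635 0.1189] [-0.0294  0.0253  0.0333] [0.0188 0.0704 0.078 ]
racktop 3994 [0.0034 0.0598 0.119 ] [-0.0297  0.008   0.0329] [0.0666 0.071  0.0788]
((-56.627193450927734, 3.3716392517089844), (28.93842887878418, 67.97940826416016), 9.159955024719238) ((60.553348541259766, 1.2357845306396484), (64.46117401123047, 118.49962615966797), 89.94449615478516)
```

View pics/p3.png

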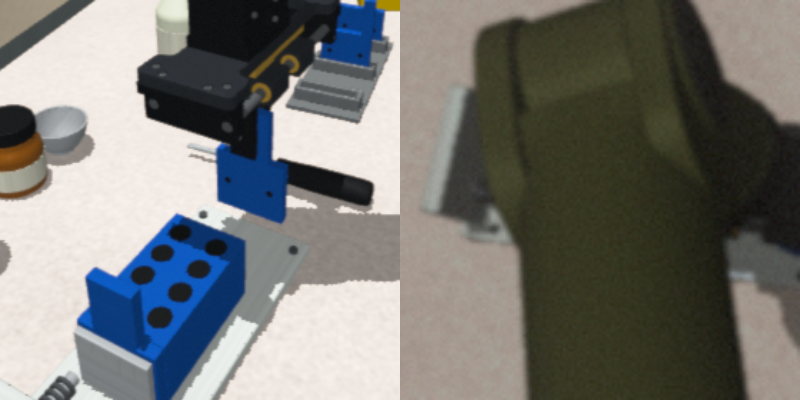

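In the side camera the rack's middle is at y = +1.6 mm and the plate's middle at +4.5 mm, so the plate must go -3 mm in y. The gap to the rack is about 59 mm. The left half of the picture shows the plate square before the rack with nothing between them. I correct sideways and go down almost to the bed.

```bash
python3 -m creep '[[0,-0.2,0.6,0,0,0,0],[0,-0.1,0.6,0,0,0,0],[0,0,0.5,0,0,0,0],[0,0,0.3,0,0,0,0],[0,0,0,0.005,0,0,0],[0,0,0,0,0,0,0]]'
python3 go.py .543 .065 .147 -99.7
python3 - <<'E'
from h import *
from scipy.spatial.transform import Rotation as Ro
c=optics.read_camera("side")
W=pts(c); hsv=cv2.cvtColor(c["frame"],cv2.COLOR_BGR2HSV); m=cv2.inRange(hsv,(105,120,40),(130,255,255))>0
P=W[m]; P=P[np.isfinite(P).all(1)]
a=np.radians(80.3); e=np.array([np.cos(a),np.sin(a)]); O=np.array([.5531,.1241])
J=np.c_[(P[:,:2]-O)@e,(P[:,:2]-O)@[-e[1],e[0]],P[:,2]]
pl=J[(J[:,0]<-.03)&(J[:,0]>-.1)&(J[:,2]<.06)]; top=J[(J[:,0]>-.01)&(J[:,2]<.08)&(J[:,2]>.066)]
for n,q in(("plate",pl),("racktop",top)): print(n,len(q),*[np.percentile(q[:,i],[1,50,99]).round(4) for i in range(3)])
x0=np.median(pl[:,0]); q=pl[abs(pl[:,0]-x0)<.004]
k=np.linalg.lstsq(np.c_[q[:,1:],np.ones(len(q))],q[:,0],rcond=None)[0]; print("face dx/dy, dx/dz rad",k[:2].round(4))
print(cv2.minAreaRect((top[:,:2]*1e3).astype(np.float32)))
E
```

```text
time_s: 8.55
tool_pos: [0.5469, 0.0634, 0.1534]
tool_rot: [-179.8, 0.0, -99.6]
force: [0.3, -0.7, -0.7]
grip_width: 0.0097
t 8.55 pos [0.5469 0.0634 0.1534] rot [-1.7976e+02  2.0000e-02 -9.9570e+01] F [ 0.34 -0.73 -0.67] w 0.0097
shift cm [-0.09  0.41  0.64] turn [-0.004  0.     0.002]
plate 1110 [-0.0613 -0.0574 -0.0558] [-0.032   0.0012  0.0303] [0.0203 0.0407 0.0593]
racktop 3977 [0.0035 0.06   0.1189] [-0.0297  0.0081  0.0329] [0.0667 0.071  0.0787]
face dx/dy, dx/dz rad [-0.008   0.0006]
((60.63846969604492, 1.3029651641845703), (64.38764190673828, 117.7671890258789), 89.72142028808594)
```

Square to within 0.01 rad. The plate is now 2 mm too far to -y, so I put that back and lower gently to touch the bed.

```bash
python3 -m creep '[[0,0.2,0.3,0,0,0,0],[0,0,0.2,0,0,0,0],[0,0,0,0,0,0,0],[0,0,0,0,0,0,0]]'
python3 -m creep '[[0,0,0.15,0,0,0,0],[0,0,0,0,0,0,0],[0,0,0,0,0,0,0]]'
python3 go.py .543 .065 .147 -99.7
```

```text
time_s: 9.0
tool_pos: [0.5449, 0.0637, 0.1485]
tool_rot: [-179.7, 0.0, -99.6]
force: [0.5, -0.4, -1.6]
grip_width: 0.0097
time_s: 9.3
tool_pos: [0.5453, 0.0638, 0.1473]
tool_rot: [-179.7, 0.0, -99.6]
force: [-0.0, 0.1, -0.6]
grip_width: 0.0099
t 9.3 pos [0.5453 0.0638 0.1473] rot [-1.7967e+02  3.0000e-02 -9.9570e+01] F [-0.02  0.09 -0.59] w 0.0099
shift cm [-0.08  0.24  0.02] turn [-0.006  0.001  0.002]
```

```bash
python3 -m creep '[[-0.7,0,0,-0.005,0,0,0],[-1,0,0,0,0,0,0],[-1,0,0,0,0,0,0],[-0.8,0,0,0,0,0,0],[-0.4,0,0,0,0,0,0],[0,0,0,0,0,0,0],[0,0,0,0,0,0,0],[0,0,0,0,0,0,0]]'
cat > m.py <<'E'
from h import *
import sys
c=optics.read_camera("side")
W=pts(c); hsv=cv2.cvtColor(c["frame"],cv2.COLOR_BGR2HSV); m=cv2.inRange(hsv,(105,120,40),(130,255,255))>0
P=W[m]; P=P[np.isfinite(P).all(1)]
a=np.radians(80.3); e=np.array([np.cos(a),np.sin(a)]); O=np.array([.5531,.1241])
o=env.get_obs(); d=o["tool_pos"][:2]-O
tx,ty=d@e,d@[-e[1],e[0]]
print("tcp jig mm",(1e3*np.array([tx,ty,o["tool_pos"][2]])).round(1),"F jig",(o["force"][:2]@e).round(2),o["force"].round(2),"rot",o["tool_rot"].round(2))
J=np.c_[(P[:,:2]-O)@e,(P[:,:2]-O)@[-e[1],e[0]],P[:,2]]
pl=J[(abs(J[:,0]-tx-.002)<.008)&(J[:,2]<.066)]; top=J[(J[:,0]>tx+.012)&(J[:,2]<.08)&(J[:,2]>.066)]
for n,q in(("plate",pl),("racktop",top)): 
  if len(q): print(n,len(q),*[np.percentile(q[:,i],[1,50,99]).round(4) for i in range(3)])
r=J[(J[:,0]>.08)&(J[:,2]>.09)&(J[:,2]<.115)]; print("far tab x",np.percentile(r[:,0],[5,50,95]).round(4))
if len(sys.argv)>1: cv2.imwrite(sys.argv[1],cv2.resize(c["frame"][180:480,100:500],(800,600)))
E
python3 m.py
```

```text
time_s: 10.1
tool_pos: [0.5525, 0.1071, 0.1474]
tool_rot: [-180.0, 0.1, -99.5]
force: [-1.1, 0.2, 0.8]
grip_width: 0.0095
tcp jig mm [-16.9  -2.2 147.3] F jig -0.2 [ 0.24 -0.25 -1.16] rot [-1.7997e+02  7.0000e-02 -9.9470e+01]
plate 531 [-0.0201 -0.0135 -0.012 ] [-0.0279  0.0254  0.0327] [0.0156 0.0567 0.0657]
racktop 3965 [0.0023 0.0596 0.1189] [-0.0299  0.0079  0.0329] [0.0666 0.071  0.0785]
far tab x [0.1114 0.1184 0.1192]
```

The plate's middle is within 1 mm of the rack's middle, and about 14 mm of gap is left. I close the gap slowly and press in small steps, watching force and the far tab.

```bash
python3 -m creep '[[-0.4,0,0,0,0,0,0],[-0.4,0,0,0,0,0,0],[-0.4,0,0,0,0,0,0],[0,0,0,0,0,0,0],[0,0,0,0,0,0,0]]'
python3 m.py
python3 -m creep '[[-0.3,0,0,0,0,0,0],[-0.3,0,0,0,0,0,0],[0,0,0,0,0,0,0],[0,0,0,0,0,0,0]]'
python3 m.py
```

```text
time_s: 10.65
tool_pos: [0.5546, 0.1189, 0.1473]
tool_rot: [-180.0, 0.0, -99.6]
force: [-0.3, -1.2, -0.1]
grip_width: 0.0092
tcp jig mm [ -4.9  -2.4 147.3] F jig 0.75 [-0.28  0.81  0.06] rot [-1.7996e+02  4.0000e-02 -9.9560e+01]
plate 164 [-0.0092 -0.0028  0.0048] [0.0309 0.0321 0.0334] [0.0171 0.0411 0.0644]
racktop 3687 [0.0085 0.0637 0.119 ] [-0.0297  0.0084  0.033 ] [0.0665 0.071  0.0786]
far tab x [0.1115 0.1183 0.1191]
time_s: 11.1
tool_pos: [0.5556, 0.1235, 0.1473]
tool_rot: [-180.0, -0.1, -99.6]
force: [-0.8, -1.5, 0.3]
grip_width: 0.0096
tcp jig mm [-1.000e-01 -2.600e+00  1.473e+02] F jig -1.02 [-0.33 -0.98  0.  ] rot [-1.7999e+02 -1.0000e-01 -9.9650e+01]
plate 173 [-0.0043  0.0018  0.0097] [0.0312 0.0322 0.0334] [0.0169 0.0415 0.0652]
racktop 3685 [0.0132 0.0675 0.1219] [-0.0298  0.0084  0.0329] [0.0667 0.071  0.0783]
far tab x [0.1142 0.1213 0.1221]
```

Contact is made: the far tab has moved 3 mm. I keep pressing toward about 16 mm.

```bash
python3 -m creep '[[-0.3,0,0,0,0,0,0],[-0.3,0,0,0,0,0,0],[-0.2,0,0,0,0,0,0],[0,0,0,0,0,0,0],[0,0,0,0,0,0,0]]'
python3 m.py
python3 -m creep '[[-0.2,0,0,0,0,0,0],[-0.2,0,0,0,0,0,0],[0,0,0,0,0,0,0],[0,0,0,0,0,0,0],[0,0,0,0,0,0,0]]'
python3 m.py pics/p4.png
```

```text
time_s: 11.65
tool_pos: [0.5565, 0.1277, 0.1474]
tool_rot: [179.9, -0.5, -99.8]
force: [-1.2, -3.0, 1.3]
grip_width: 0.0094
tcp jig mm [  4.1  -2.8 147.4] F jig -2.8 [-1.85 -2.52  1.61] rot [179.91  -0.54 -99.83]
plate 174 [0.0002 0.0058 0.014 ] [0.0312 0.0322 0.0334] [0.0177 0.0417 0.0657]
racktop 3743 [0.0173 0.0718 0.1253] [-0.0296  0.0083  0.0329] [0.0667 0.071  0.0785]
far tab x [0.1177 0.1248 0.1255]
time_s: 12.2
tool_pos: [0.5568, 0.129, 0.1474]
tool_rot: [179.8, -0.9, -99.9]
force: [-2.1, -3.2, 1.4]
grip_width: 0.0098
tcp jig mm [  5.4  -2.8 147.4] F jig -3.73 [-1.21 -3.58  1.78] rot [179.85  -0.86 -99.9 ]
plate 187 [0.0004 0.0071 0.015 ] [0.0311 0.0323 0.0335] [0.0169 0.0423 0.0649]
racktop 3742 [0.0187 0.0735 0.1262] [-0.0299  0.0084  0.0329] [0.0666 0.071  0.0789]
far tab x [0.1185 0.1257 0.1264]
```

View pics/p4.png

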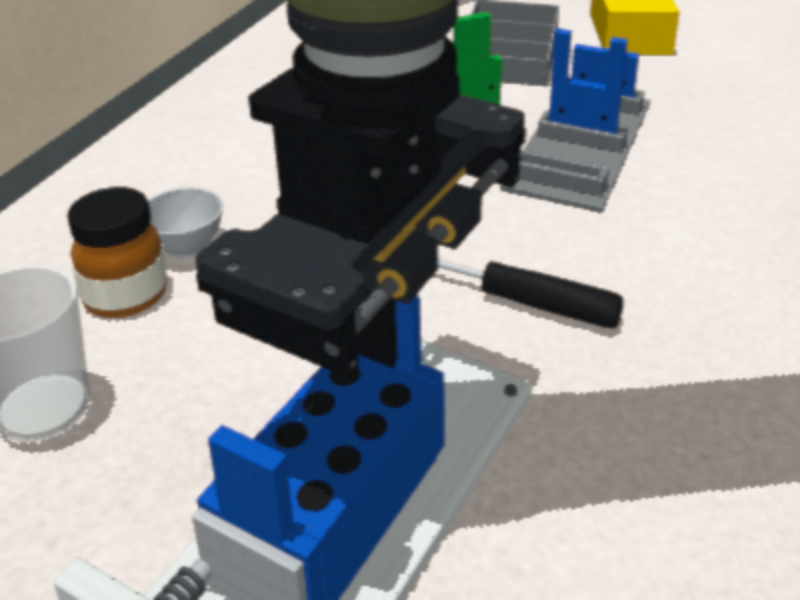

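The picture shows the plate flush on the rack's end at about (440,380) and the finger at (345,370) above the rack top. The bystanders are untouched. The slide is in by about 7 mm. Under load, zero rows give back some push, so I keep a steady push and correct the small tilt.

```bash
python3 go.py .543 .065 .147 -99.7; python3 -m creep '[[-0.3,0,0,0,0,0,0],[-0.3,0,0,0,0,0,0],[-0.3,0,0,0,0,0,0],[-0.3,0,0,0,0,0,0]]'
python3 m.py;python3 -m creep '[[-0.2,0,0,0,0,0,0],[-0.2,0,0,0,0,0,0],[-0.2,0,0,0,0,0,0]]'
python3 m.py;  python3 go.py .543 .065 .147 -99.7
```

```text
t 12.25 pos [0.5568 0.129  0.1474] rot [179.85  -0.86 -99.9 ] F [-1.21 -3.58  1.78] w 0.0097
shift cm [6.54 0.26 0.14] turn [ 0.003 -0.015 -0.003]
time_s: 12.65
tool_pos: [0.5578, 0.1325, 0.1474]
tool_rot: [179.7, -1.8, -100.1]
force: [-4.0, -7.3, 5.5]
grip_width: 0.0097
tcp jig mm [  9.2  -3.2 147.4] F jig -8.85 [-3.92 -8.31  5.84] rot [ 179.67   -1.81 -100.09]
plate 206 [0.0033 0.0123 0.0191] [0.0312 0.0325 0.0335] [0.0167 0.0417 0.0653]
racktop 3703 [0.0231 0.0769 0.1285] [-0.0297  0.0085  0.0329] [0.0667 0.071  0.0786]
far tab x [0.1213 0.1279 0.1287]
time_s: 13.0
tool_pos: [0.5582, 0.1338, 0.1474]
tool_rot: [179.6, -2.4, -100.2]
force: [-2.6, -7.1, 4.5]
grip_width: 0.0093
tcp jig mm [ 10.4  -3.4 147.4] F jig -7.15 [-2.67 -6.8   5.06] rot [ 179.57   -2.38 -100.18]
plate 193 [0.0049 0.0137 0.0204] [0.0312 0.0326 0.0334] [0.0169 0.0427 0.0655]
racktop 3685 [0.0242 0.0777 0.1291] [-0.0296  0.0086  0.0329] [0.0666 0.0709 0.0785]
far tab x [0.1217 0.1285 0.1293]
t 13.05 pos [0.5582 0.1338 0.1474] rot [ 179.57   -2.38 -100.18] F [-2.67 -6.8   5.06] w 0.0094
shift cm [7.03 0.28 0.34] turn [ 0.008 -0.041 -0.009]
```

The slide is in by about 10 mm, but the plate leans 0.04 rad with its top toward the rack. I add a counter-turn about the tool's y while pushing.

```bash
python3 -m creep '[[-0.2,0,0,0.004,-0.03,-0.005,0],[-0.2,0,0,0.004,-0.03,-0.005,0],[-0.2,0,0,0,-0.03,0,0]]'
python3 m.py;  python3 go.py .543 .065 .147 -99.7
python3 -m creep '[[-0.2,0,0,0,-0.03,0,0],[-0.2,0,0,0,-0.03,0,0],[-0.2,0,0,0,-0.03,0,0]]'
python3 m.py;  python3 go.py .543 .065 .147 -99.7
```

```text
time_s: 13.35
tool_pos: [0.5573, 0.1291, 0.1473]
tool_rot: [179.7, 1.6, -99.8]
force: [-5.0, -12.9, 8.0]
grip_width: 0.01
tcp jig mm [  5.2  -3.5 147.4] F jig -10.31 [-5.55 -9.51  7.09] rot [179.7    1.73 -99.87]
plate 127 [0.0048 0.0083 0.0148] [0.0309 0.0317 0.0331] [0.0174 0.042  0.0653]
racktop 4028 [0.0187 0.0746 0.1307] [-0.0298  0.0082  0.0329] [0.0667 0.071  0.0788]
far tab x [0.1232 0.1302 0.1309]
t 13.4 pos [0.5574 0.1286 0.1474] rot [179.7    1.73 -99.87] F [-5.55 -9.51  7.09] w 0.0098
shift cm [ 6.51  0.33 -0.16] turn [ 0.005  0.03  -0.003]
time_s: 13.7
tool_pos: [0.5566, 0.1211, 0.1471]
tool_rot: [179.4, 5.6, -100.1]
force: [-4.8, -11.7, 7.0]
grip_width: 0.0096
tcp jig mm [ -2.8  -4.1 147.1] F jig -10.96 [ -5.49 -10.18   7.58] rot [ 179.42    5.72 -100.24]
plate 36 [0.0028 0.0053 0.007 ] [0.0307 0.0312 0.0318] [0.0204 0.0485 0.0648]
racktop 4327 [0.0097 0.0725 0.132 ] [-0.0295  0.0078  0.0329] [0.0665 0.071  0.0785]
far tab x [0.1245 0.1315 0.1322]
t 13.75 pos [0.5567 0.1206 0.1471] rot [ 179.42    5.72 -100.24] F [ -5.49 -10.18   7.58] w 0.0098
shift cm [ 5.69  0.36 -0.56] turn [ 0.01   0.1   -0.009]
```

The slide is in by 13 mm with about 10 N, but the counter-turn went too far (0.1 rad). I turn back, shifting the TCP forward at the same time.

```bash
python3 -m creep '[[-0.4,0.05,-0.05,0,0.03,0,0],[-0.4,0.05,-0.05,0.005,0.03,-0.004,0]]'
python3 m.py;  python3 go.py .543 .065 .147 -99.7
python3 -m creep '[[-0.4,0,0,0.005,0.02,-0.005,0]]'
python3 m.py;  python3 go.py .543 .065 .147 -99.7
```

```text
time_s: 13.95
tool_pos: [0.5568, 0.1233, 0.148]
tool_rot: [179.6, 1.9, -100.3]
force: [-1.4, -3.0, 0.1]
grip_width: 0.0097
tcp jig mm [  1.5  -3.4 148.1] F jig -5.04 [-0.25 -5.07 -2.39] rot [ 179.69    1.87 -100.13]
plate 122 [-0.0009  0.0039  0.0113] [0.0306 0.0315 0.0336] [0.0187 0.0432 0.0649]
racktop 3914 [0.0147 0.0698 0.1261] [-0.0297  0.0081  0.0329] [0.0666 0.071  0.0785]
far tab x [0.1188 0.1256 0.1263]
t 14.0 pos [0.5567 0.125  0.1481] rot [ 179.69    1.87 -100.13] F [-0.25 -5.07 -2.39] w 0.0096
shift cm [ 6.15  0.3  -0.09] turn [ 0.005  0.033 -0.007]
time_s: 14.1
tool_pos: [0.5572, 0.1274, 0.1477]
tool_rot: [179.9, 0.6, -99.9]
force: [-2.2, -5.5, 1.1]
grip_width: 0.0095
tcp jig mm [  5.6  -3.2 147.8] F jig -5.37 [-0.38 -5.38 -1.81] rot [179.99   0.58 -99.77]
plate 156 [0.0011 0.01   0.0154] [0.0305 0.0325 0.0334] [0.0178 0.0427 0.0654]
racktop 3801 [0.0186 0.0736 0.1271] [-0.0297  0.0083  0.0329] [0.0666 0.071  0.0789]
far tab x [0.1199 0.1266 0.1274]
t 14.15 pos [0.5572 0.1291 0.1478] rot [179.99   0.58 -99.77] F [-0.38 -5.38 -1.81] w 0.0094
shift cm [6.55 0.31 0.01] turn [ 0.     0.01  -0.001]
```

```bash
python3 -m creep '[[-0.4,0,0,0,-0.005,0,0],[-0.4,0,0,0,-0.006,0,0],[-0.4,0,0,0,-0.007,0,0]]'
python3 m.py;  python3 go.py .543 .065 .147 -99.7
python3 -m creep '[[-0.4,0,0,0,-0.008,0,0],[-0.4,0,0,0,-0.008,0,0]]'
python3 m.py;  python3 go.py .543 .065 .147 -99.7
```

```text
time_s: 14.45
tool_pos: [0.5586, 0.1343, 0.1474]
tool_rot: [179.8, 0.9, -99.9]
force: [-4.4, -11.6, 8.2]
grip_width: 0.0096
tcp jig mm [ 10.8  -3.7 147.4] F jig -10.45 [-4.16 -9.89  6.22] rot [179.82   0.94 -99.9 ]
plate 143 [0.0083 0.0129 0.0207] [0.0304 0.0313 0.0333] [0.0171 0.0427 0.0656]
racktop 4025 [0.0239 0.0801 0.1345] [-0.0297  0.0083  0.0329] [0.0666 0.071  0.0787]
far tab x [0.1269 0.134  0.1347]
t 14.5 pos [0.5585 0.1342 0.1474] rot [179.82   0.94 -99.9 ] F [-4.16 -9.89  6.22] w 0.0099
shift cm [ 7.08  0.34 -0.08] turn [ 0.003  0.016 -0.003]
time_s: 14.7
tool_pos: [0.5589, 0.1339, 0.1474]
tool_rot: [179.6, 1.1, -100.1]
force: [-4.9, -11.4, 5.8]
grip_width: 0.0097
tcp jig mm [ 10.6  -4.1 147.4] F jig -11.2 [ -5.38 -10.44   6.92] rot [ 179.61    1.09 -100.1 ]
plate 133 [0.0079 0.0124 0.0205] [0.0301 0.0312 0.0333] [0.0177 0.0418 0.0652]
racktop 4025 [0.0238 0.0798 0.1345] [-0.0296  0.0081  0.0328] [0.0666 0.071  0.0785]
far tab x [0.1269 0.134  0.1347]
t 14.75 pos [0.5589 0.1339 0.1474] rot [ 179.61    1.09 -100.1 ] F [ -5.38 -10.44   6.92] w 0.0096
shift cm [ 7.06  0.36 -0.09] turn [ 0.007  0.019 -0.007]
```

Balanced: the slide is at 15.6 mm, about 10 N, and leaning 0.02 rad. I hold with that same steady push.

```bash
python3 -m creep '[[-0.4,0.02,0,0,-0.006,0,0],[-0.4,0.02,0,0.004,-0.006,-0.003,0],[-0.4,0.02,0,0,-0.006,0,0],[-0.4,0.02,0,0.003,-0.006,-0.003,0],[-0.4,0.02,0,0,-0.006,0,0]]'
python3 m.py;  python3 go.py .543 .065 .147 -99.7
```

```text
time_s: 15.25
tool_pos: [0.559, 0.1341, 0.1474]
tool_rot: [179.6, 1.0, -100.2]
force: [-3.2, -10.6, 5.4]
grip_width: 0.0095
tcp jig mm [ 10.9  -4.2 147.4] F jig -11.48 [ -4.07 -10.95   6.7 ] rot [ 179.57    0.95 -100.2 ]
plate 129 [0.0078 0.013  0.0208] [0.0302 0.0313 0.0332] [0.0172 0.041  0.0652]
racktop 4017 [0.024  0.0804 0.1346] [-0.0297  0.0083  0.0329] [0.0665 0.071  0.0788]
far tab x [0.127  0.134  0.1347]
t 15.3 pos [0.5591 0.1341 0.1474] rot [ 179.57    0.95 -100.2 ] F [ -4.07 -10.95   6.7 ] w 0.0095
shift cm [ 7.09  0.36 -0.07] turn [ 0.007  0.017 -0.009]
```

```bash
python3 -m creep '[[-0.4,0.03,0,0.002,-0.006,-0.002,0],[-0.4,0.03,0,0.002,-0.006,-0.002,0],[-0.4,0.03,0,0.002,-0.006,-0.002,0],[-0.4,0.03,0,0.002,-0.006,-0.002,0],[-0.4,0.03,0,0.002,-0.006,-0.002,0],[-0.4,0.03,0,0.002,-0.006,-0.002,0],[-0.4,0.03,0,0.002,-0.006,-0.002,0],[-0.4,0.03,0,0.002,-0.006,-0.002,0],[-0.4,0.03,0,0.002,-0.006,-0.002,0],[-0.4,0.03,0,0.002,-0.006,-0.002,0]]'
python3 m.py
python3 -m creep '[[-0.4,0.03,0,0.002,-0.006,-0.002,0],[-0.4,0.03,0,0.002,-0.006,-0.002,0],[-0.4,0.03,0,0.002,-0.006,-0.002,0],[-0.4,0.03,0,0.002,-0.006,-0.002,0],[-0.4,0.03,0,0.002,-0.006,-0.002,0],[-0.4,0.03,0,0.002,-0.006,-0.002,0],[-0.4,0.03,0,0.002,-0.006,-0.002,0],[-0.4,0.03,0,0.002,-0.006,-0.002,0],[-0.4,0.03,0,0.002,-0.006,-0.002,0],[-0.4,0.03,0,0.002,-0.006,-0.002,0]]'
python3 m.py pics/p5.png;  python3 go.py .543 .065 .147 -99.7
```

```text
time_s: 16.3
tool_pos: [0.5587, 0.1347, 0.1474]
tool_rot: [179.9, 0.7, -100.0]
force: [-4.0, -9.8, 5.9]
grip_width: 0.0095
tcp jig mm [ 11.4  -3.7 147.4] F jig -11.03 [ -3.96 -10.51   6.05] rot [ 179.86    0.74 -100.03]
plate 146 [0.008  0.0135 0.0213] [0.0304 0.0314 0.0332] [0.0172 0.0407 0.065 ]
racktop 4017 [0.0246 0.0806 0.1345] [-0.0297  0.0082  0.0329] [0.0666 0.071  0.0788]
far tab x [0.1271 0.134  0.1347]
time_s: 17.35
tool_pos: [0.5584, 0.1353, 0.1473]
tool_rot: [-179.9, 0.6, -100.0]
force: [-4.0, -11.4, 6.0]
grip_width: 0.0096
tcp jig mm [ 11.9  -3.3 147.3] F jig -11.51 [ -3.37 -11.11   7.09] rot [-179.91    0.59 -100.  ]
plate 127 [0.0106 0.0146 0.0218] [0.0307 0.0318 0.0334] [0.0172 0.0422 0.0655]
racktop 3974 [0.0251 0.0807 0.1347] [-0.0297  0.0082  0.0329] [0.0666 0.071  0.0787]
far tab x [0.1274 0.1342 0.1349]
t 17.4 pos [0.5584 0.1353 0.1473] rot [-179.91    0.59 -100.  ] F [ -3.37 -11.11   7.09] w 0.0098
shift cm [ 7.19  0.29 -0.04] turn [-0.002  0.01  -0.005]
```

View pics/p5.png

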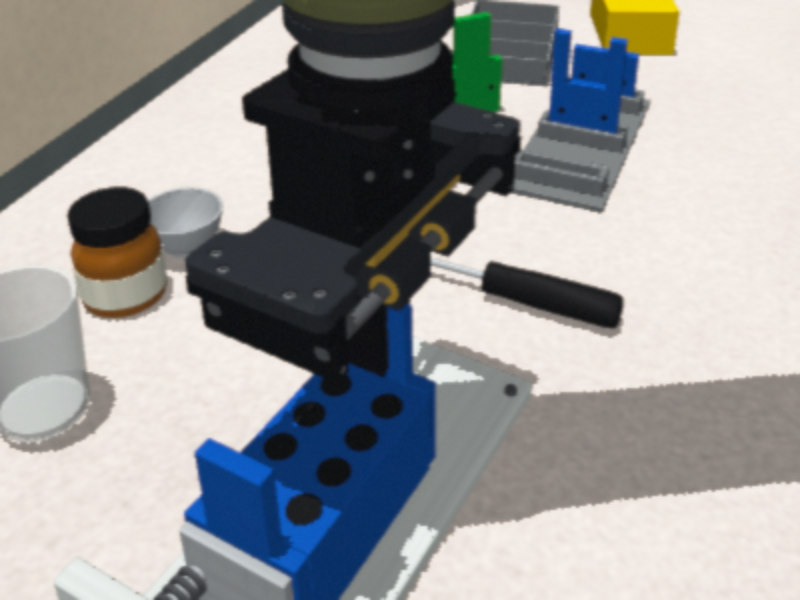

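The plate sits flush on the rack's end near (430,390), the finger is clear above the rack top, and nothing around has shifted. I hold for another second with the same push, then hand in.

```bash
python3 -m creep '[[-0.4,0.02,0,0,-0.006,0,0],[-0.4,0.02,0,0,-0.006,0,0],[-0.4,0.02,0,0,-0.006,0,0],[-0.4,0.02,0,0,-0.006,0,0],[-0.4,0.02,0,0,-0.006,0,0],[-0.4,0.02,0,0,-0.006,0,0],[-0.4,0.02,0,0,-0.006,0,0],[-0.4,0.02,0,0,-0.006,0,0],[-0.4,0.02,0,0,-0.006,0,0],[-0.4,0.02,0,0,-0.006,0,0],[-0.4,0.02,0,0,-0.006,0,0],[-0.4,0.02,0,0,-0.006,0,0]]'
python3 m.py; python3 m.py; python3 -c "
from h import *
print(order.sign_off())"
```

```text
time_s: 18.6
tool_pos: [0.56, 0.1359, 0.1475]
tool_rot: [179.3, 0.2, -100.8]
force: [-5.4, -11.3, 6.7]
grip_width: 0.0097
tcp jig mm [ 12.8  -4.9 147.5] F jig -12.41 [ -5.21 -11.7    6.44] rot [ 179.26    0.21 -100.77]
plate 141 [0.0097 0.0183 0.0228] [0.0301 0.0324 0.0334] [0.0182 0.0427 0.0654]
racktop 3994 [0.0261 0.0813 0.1351] [-0.0297  0.0083  0.0328] [0.0666 0.071  0.0787]
far tab x [0.1277 0.1345 0.1353]
tcp jig mm [ 12.8  -4.9 147.5] F jig -11.81 [ -4.64 -11.18   7.03] rot [ 179.26    0.21 -100.77]
plate 131 [0.0095 0.0143 0.0225] [0.0301 0.0315 0.0334] [0.0173 0.0419 0.065 ]
racktop 3984 [0.026  0.0813 0.1351] [-0.0296  0.0083  0.0329] [0.0666 0.071  0.0786]
far tab x [0.1275 0.1346 0.1353]
the job is handed in; nothing more can be done
None
```

The tabbed end plate is standing on the jig's bed, pressed flush on the rack's free end with the gripper still holding it. I handed the job in at about 18.7 s of the 43 s allowed, and no verdict was reported.

Last checks before handing in:
- **Slide:** about 16 mm in, measured from how far the rack's far tab had moved. That lies between the marks, and it held at 15.6 to 16.2 mm for the last 4 s or so.
- **Push:** the wrist reads about 12 N along the jig. The spring should give about 9.7 N at this depth, so the two disagree by some 2 N, perhaps bed friction. About 7 N also acts upward on the tool, most likely from the bed.
- **Squareness:** the tool is upright to about 0.01 rad and about 1° off in yaw. It was rock steady over the last two readings.
- **Sideways:** the plate is within about 2 mm of the rack's middle. In the last hold the tool drifted about 1.5 mm to -y, which is still inside the 5 mm allowed.
- **Clearance:** the fingertips were about 7 mm above the rack top. In the last picture the other plates, and those things around that are in view, had not moved.

- **Tilt during pressing:** my first correction of the plate's lean overshot to about 0.1 rad. I eased off and brought it square again before the hold.
- **Not checked:** the pointer itself was never seen directly, so its position between the marks comes from the rack's measured movement.

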